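# Stow the cart coupler on its ball and latch it

## Task

Put the garden-cart coupler away in the drawer: lift it by its neck, lower its socket over the ball of the storage bracket, lined up with the bracket's plate, until it sits fully home and level on the plate, and let go. Then press its latch lever all the way down and leave it so. Feel your way gently, so that the coupler, lever press included, never bears on the bracket with more than 25 N, and leave the other hardware in the drawer where it lies.

Things in the scene. Friction and masses are not known exactly. Their poses are not given: they have to be found in the camera images.
- grip (a point): Centre of the neck of the loose steel coupler (141 mm long, 0.4 to 0.5 kg, standing level, socket mouth down). Neck: bar along x, 24 mm wide (y), 28 mm tall, from 20 to 119 mm behind the socket's axis. Point: 60 mm behind that axis, 26 mm above the underside, half-way up, near the centre of mass. Axes: x from tail to socket, z up. The raised lever reaches 100 mm above the underside over the socket
- socket (a point): Centre of the socket's mouth, at the coupler's underside; same axes as the neck. Round cup open downward: bore 33 mm wide, 36.5 mm deep; outside 44 mm; flat top 43 mm above the mouth. A foot under the tail (24 mm wide, 97 to 119 mm behind the socket's axis) ends level with the mouth: the coupler stands level on rim and foot
- coupler: The whole coupler with its lever; origin at the centre of the socket's mouth, same axes
- lever (a joint): Latch lever: 0 = up (43 degrees above level, forward over the socket), 0.75 = fully down (level, hard stop); starts at 0 to 0.12. Stiff: about 8 N at the press point all the way; no spring, stays where left. Hinge pin along y, 24 mm behind the socket's axis, 50 mm above the underside. Flat bar 64 mm long, 17 mm wide, 5 mm thick, 26 mm cross-bar at its tip
- lever_pad (a point): Press point on the lever's upper face, 42 mm from its hinge pin; it moves with the lever. With the lever fully down it lies 18 mm in front of the socket's axis and 52.5 mm above the coupler's underside
- rack: Storage bracket standing in the drawer: flat steel plate 164 x 84 mm, 10 mm thick, on four rubber feet, with a ball stud. Origin on the drawer's floor below the middle of the slot, x along the plate; the plate reaches from 36 mm in front of the origin to 128 mm behind it, its top 18 mm above the floor. The feet give straight down 1 mm per 3 N (7.8 mm at most)
- rack_slot (a point): Middle of the bracket's slot on the plate's top; x along the plate (coupler's tail goes to -x), y along the slot, z up. The 30 mm ball stands on a shank, centre 20 mm, top 35 mm above the plate, exactly on the slot's line, but clamped anywhere within 10 mm either side (y) of its middle: NOT measured, to be felt or seen. Socket play 1.5 mm all round. Home, rim and foot rest on the plate
- barrel_bolt: chrome barrel bolt, 105 x 34 x 17 mm, lying flat in the middle strip of the drawer; origin at the centre of its underside, x along the bolt
- ring_handle: cast iron ring handle lying flat, 36 mm square plate with a 57 mm ring, 16 mm tall, in the middle strip; origin under the plate's centre, ring towards its +x
- t_hinge: T-hinge lying flat behind the divider flap, 146 mm long, 54 mm across, 8 mm thick; origin under the short leaf, long leaf towards its +x
- padlock: laminated padlock lying flat behind the divider flap, body 30 x 40 x 22 mm, shackle towards its +x; origin under the body's centre
- cup_hook0: small galvanised cup hook, 60 mm long, lying behind the divider flap; origin under its round flange
- cup_hook1: a second, like cup hook behind the divider flap
Mind the look-alikes: they are no part of the job. What is shaped like the coupler but brown or yellow is not meant.

How it is judged:
On the way, in this order (a step that is already met when the one before it is completed fails the run):
1. the coupler sits home on the ball, lined up and level, with its lever still up (z of socket in the frame of rack_slot between -0.004 and 0.004 m and x of socket in the frame of rack_slot between -0.006 and 0.006 m and y of socket in the frame of rack_slot between -0.014 and 0.014 m and angle between socket's own z axis and vertical below 0.06 rad and angle between the x axis of socket and the x axis of rack_slot, either way round below 0.21 rad and x of grip in the frame of rack_slot below -0.03 m and value of joint lever below 0.3 rad), for 0.2 s.
2. the lever is pressed fully down on the seated coupler (z of socket in the frame of rack_slot between -0.004 and 0.004 m and x of socket in the frame of rack_slot between -0.006 and 0.006 m and y of socket in the frame of rack_slot between -0.014 and 0.014 m and angle between socket's own z axis and vertical below 0.06 rad and angle between the x axis of socket and the x axis of rack_slot, either way round below 0.21 rad and x of grip in the frame of rack_slot below -0.03 m and value of joint lever above 0.7 rad), for 0.2 s.
At the end, for the whole second after the job is handed in: Coupler released and at rest on the bracket: mouth within 4 mm of the plate's top, 6 mm of the slot's line and 14 mm of its middle, tilt under 0.06 rad, lined up within 0.21 rad, tail over the plate's long end; lever down past 0.70 of its 0.75 rad (all of step 2 and linear speed of coupler below 0.02 m/s); the robot touches nothing.
It fails at once if the coupler bears on the bracket (ball or plate) with more than 25 N (contact force between coupler and rack above 25 N).
It fails at once if other hardware in the drawer is moved more than 20 mm (distance of any of barrel_bolt, ring_handle, t_hinge, padlock, cup_hook0, cup_hook1 from where it was at the start of the episode above 0.02 m).
It also fails if it takes over 72 s, if anything falls off the work surface, if the arm or the gripper's body presses on something with over 40 N, if the wrist force passes 120 N, or if a joint passes its speed limit or range.

## Robot

A 7-joint arm with a two-finger parallel gripper is mounted at the origin on the work surface. World frame = base frame: x ahead of the robot, y to its left, z up, the work surface at z = 0. Lengths are in m, angles in rad, forces in N, time in s.
With the tool pointing down it reaches from about 0.4 to 0.85 m from the base axis. Payload 6.9 kg.
Tool frame: the origin (TCP) lies midway between the tips of the shut fingers; the grasp point (between the pads) lies behind it (ctrl.pinch_z is the z of the grasp point in the tool frame, in m); z points along the fingers, y is the line along which they close (so a half turn about z gives the same grasp; the last joint's range is limited). The gripper opens to 85 mm and grips with 20 to 120 N. Pads are 22 mm wide; open, the fingers measure 114 mm over their backs; the gripper's body (76 mm by 85 mm) begins 54 mm behind the grasp point. The pads swing forward as they close: fully open they stand 13 mm farther back than shut.
Start: joints at [-1.038, 0.507, -0.238, 1.5, 0.126, 1.149, -0.155], TCP at [0.259, 0.569, 0.207] pointing down, gripper open.
Joint ranges: [-3.08, 3.08], [-0.24, 2.05], [-1.43, 1.35], [0, 2.5], [-1.52, 4.66], [0.17, 1.96], [-2.89, 2.89]. Speed limits (rad/s): [2.39, 2.39, 3.14, 3.14, 3.14, 3.14, 3.14].

## Interface

Orientations are given as a unit quaternion [w, x, y, z].
In Python, from station import ctrl, get_state, vision, ticket, models gives the robot as it stands. Calls block until the motion is done:
- ctrl.movep(position, orientation): joint-space move of the TCP to a pose.
- ctrl.movel(position, frame=None, max_speed=0.15): straight line of the TCP; frame=None keeps the orientation; max_speed is the mean speed in m/s.
- ctrl.set_joints(angles): joint-space move.
- ctrl.ungrasp() and ctrl.close_gripper(force=None): open the fingers fully, or close them until they stop; force is the grip in N (None keeps the last).
- ctrl.pause(seconds).
- ctrl.ik(position, orientation): joint angles nearest the present ones, or None.
- get_state(): the state.
- vision.grab_frame(name): name is "scene" or "side" or "wrist"; returns (picture, depth): 480x640x3 uint8, blue, green, red; 480x640 float32, m along the optical axis (not along the pixel's ray), 0 where there is no reading.
- vision.camera_info(name): a dict with "mtx" (3x3 intrinsics, pixels), "R" (3x3) and "t" (3): a world point X has camera coordinates R X + t; the wrist camera has in their place "hand_eye" (4x4, takes a point from camera to tool coordinates, whose origin is the TCP and whose axes are the flange's). Camera axes: x right, y down, z forward; pixel columns grow to the right and rows downward; lengths in m; the calibration is good to about 2 mm. A picture is of the moment at which its call begins: read the wrist's pose just before it. camera_info takes no time and is no camera call.
A pose or a line that the arm cannot do raises ctrl.Unreachable and nothing moves.
- ticket.close_job(): hands the job in; it is judged then, once.
Trained networks look in the newest picture that a camera, given by its name, has taken for a name from the list of things; names that differ only in an ending like _2 or _b are one class to them, and where a whole thing is asked for, a point or a joint stands for the part that bears it (a point fixed in the world has none). Each returns a list of dicts, best first, with "p" (0 to 1); they miss things now and then, are a little off and sometimes report something else, mostly with a low value. They report only what shows in the picture. A call takes as long as a camera call. They do not tell look-alikes from the thing itself.
- models.recognise(camera, target): "point" ([column, row] in pixels, amid what is visible of it).
- models.masks_of(camera, target): "mask" (480x640 bool, what is visible of it) and "point" ([column, row] in pixels, amid what is visible of it).
The state is a dict: "time": time; "qpos": joint angles; "qd": joint speeds; "tau": joint torques, N m; "tcp_pos": TCP position; "eef_rot": TCP orientation; "contact_force": force on the tool from outside, world axes, zero at the start; "wrist_torque": the same for the moment, N m; "width": finger opening in m; "gripper_force": force on a finger pad.
Only numpy, scipy, OpenCV 4.12 (cv2) and the standard library are available. Lean on these libraries where they do the work, as an engineer would, in place of code of your own. Each camera call takes 0.05 s, during which the arm holds its last target. There are 200 camera calls.

## Working session

There is one attempt and no reset: what is moved stays moved. The work goes in short steps, each a Python script; the robot and the scene stay as the last script left them, time stands still between calls to the robot, and variables do not carry over. Pictures are saved under pics/ and viewed, at most 10 in all, crops included, and the job is handed in when it is done.

```bash
ls; mkdir -p pics
cat > h.py <<'E'
import numpy as np, cv2
from station import ctrl, get_state, vision, ticket, models
from scipy.spatial.transform import Rotation as Rn
def cam(n):
    i=vision.camera_info(n)
    if 'R' in i and n!='wrist':
        T=np.eye(4);T[:3,:3]=i['R'];T[:3,3]=i['t'];return np.array(i['mtx']),np.linalg.inv(T)
    s=get_state();T=np.eye(4);q=np.array(s['eef_rot']);T[:3,:3]=Rn.from_quat(q[[1,2,3,0]]).as_matrix();T[:3,3]=s['tcp_pos']
    return np.array(i['mtx']),T@np.array(i['hand_eye'])
def cloud(n):
    K,T=cam(n);im,d=vision.grab_frame(n)
    v,u=np.mgrid[:480,:640]
    P=np.stack([(u-K[0,2])*d/K[0,0],(v-K[1,2])*d/K[1,1],d],-1)@T[:3,:3].T+T[:3,3]
    P[d==0]=np.nan
    return im,d,P
def down(yaw): # tool z down, tool y axis at angle yaw+90deg (x axis at yaw)
    q=(Rn.from_euler('z',yaw)*Rn.from_euler('x',np.pi)).as_quat();return [q[3],q[0],q[1],q[2]]
E
python3 - <<'E'
from h import *
s=get_state();print(s)
print('pz',ctrl.pinch_z)
ims=[]
for n in ['scene','side']:
    im,d,P=cloud(n);cv2.imwrite(f'pics/{n}0.png',im);np.savez(f'{n}0.npz',im=im,P=P)
    K,T=cam(n);print(n,T.round(3).tolist(),K[0,0])
    for t in ['coupler','rack','lever','barrel_bolt','ring_handle']:
        for r in models.masks_of(n,t):
            print(n,t,round(r['p'],2),r['point'],np.nanmedian(P[r['mask']],0).round(3),r['mask'].sum())
E
```

```text
pics
{'time': 0.0, 'qpos': array([-1.03746888,  0.50835929, -0.2375544 ,  1.50119419,  0.12571204,
        1.14890748, -0.15480071]), 'qd': array([ 0.00180941, -0.00073338, -0.00073645,  0.00029274,  0.00121872,
       -0.00052206,  0.00072342]), 'tau': array([ 5.43148963e-04, -6.20586920e+01, -2.18712352e+00, -2.49660480e+01,
        1.25458755e-02,  1.21026213e-02,  1.16902106e-05]), 'tcp_pos': array([0.25912889, 0.56810907, 0.20569626]), 'eef_rot': array([-1.81643646e-04,  2.12259340e-01,  9.77212921e-01, -9.19575902e-04]), 'contact_force': array([ 0.5466418 , -1.24328258,  0.17780874]), 'wrist_torque': array([-0.01926834, -0.00664581,  0.02165978]), 'gripper_force': 0.0, 'width': 0.0857189004429826}
pz -0.0187
scene [[0.025, 0.722, -0.691, 1.135], [1.0, -0.008, 0.027, 0.083], [0.014, -0.691, -0.722, 0.795], [0.0, 0.0, 0.0, 1.0]] 468.7049302032318
scene coupler 0.77 [493.4, 328.4] [0.641 0.445 0.041] 1748
scene coupler 0.63 [335.8, 311.7] [0.611 0.145 0.053] 1218
scene coupler 0.63 [466.0, 251.1] [0.432 0.445 0.039] 1486
scene coupler 0.61 [413.0, 198.4] [0.238 0.362 0.041] 908
sc
[... 612 characters left out ...]
 coupler 0.83 [366.7, 243.8] [0.582 0.135 0.05 ] 1220
side coupler 0.83 [317.8, 192.7] [0.636 0.444 0.043] 504
side coupler 0.56 [183.5, 249.3] [0.231 0.358 0.037] 1340
side rack 0.78 [459.5, 330.2] [ 0.54  -0.19   0.031] 3160
side lever 0.69 [320.2, 175.4] [0.653 0.465 0.075] 165
side lever 0.54 [168.8, 232.4] [0.207 0.384 0.078] 192
side lever 0.51 [377.0, 219.2] [0.62  0.15  0.085] 229
side lever 0.22 [367.5, 244.8] [0.583 0.136 0.049] 1325
side barrel_bolt 0.8 [370.8, 293.6] [ 0.489 -0.001  0.02 ] 598
side barrel_bolt 0.31 [459.5, 325.8] [ 0.542 -0.19   0.031] 3063
side ring_handle 0.76 [426.1, 273.6] [ 0.622 -0.006  0.025] 353
side ring_handle 0.38 [382.2, 215.9] [0.617 0.15  0.088] 201
```

View pics/scene0.png

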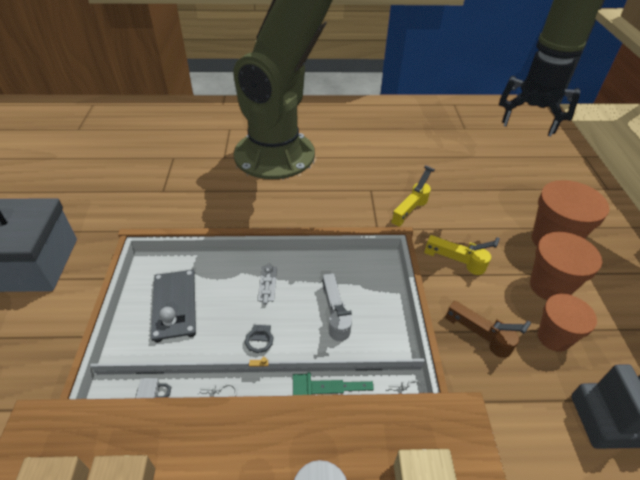

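View pics/side0.png

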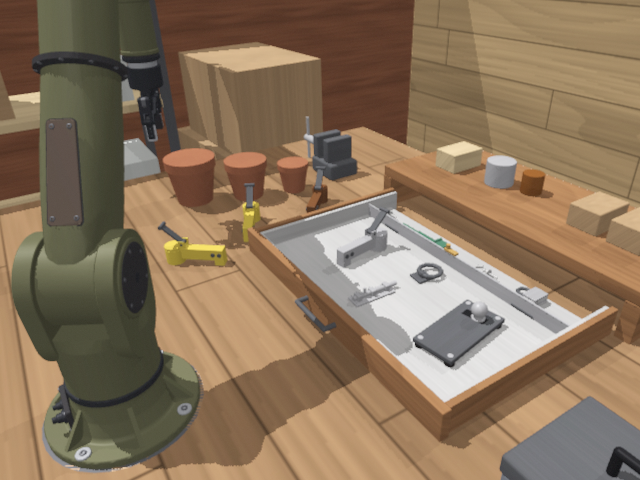

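Coupler candidates in the scene picture: yellow (413,198), yellow (466,251), brown (493,328) and grey steel (336,312) in the drawer. The grey one is the coupler meant, as the only steel one. The rack is at (176,305), with its ball at (168,315). Next I'll confirm with a crop and measure.

Run:
```python
from h import *
im=cv2.imread('pics/scene0.png');cv2.imwrite('pics/crop.png',cv2.resize(im[230:370,120:400],None,fx=2.8,fy=2.8,interpolation=3))
A={n:np.load(n+'0.npz') for n in('scene','side')}
for n in A:
    P=A[n]['P'].reshape(-1,3);C=A[n]['im'].reshape(-1,3)
    fl=P[(abs(P[:,0]-.55)<.06)&(abs(P[:,1]-.07)<.02)];print(n,'floor',np.nanmedian(fl[:,2]))
    z0=np.nanmedian(fl[:,2])
    w=(P[:,0]>.40)&(P[:,0]<.68)&(P[:,1]>-.28)&(P[:,1]<-.09)
    pl=P[w&(abs(P[:,2]-z0-.018)<.004)]
    r=cv2.minAreaRect(pl[:,:2].astype(np.float32)*1000);print(' plate',r,np.median(pl[:,2]),len(pl))
    b=P[w&(P[:,2]>z0+.018+.012)&(P[:,2]<z0+.058)]
    if len(b)>10:
        f=lambda c:np.linalg.norm(b-c,axis=1)-.015
        from scipy.optimize import least_squares
        print(' ball',least_squares(f,b.mean(0)-[0,0,.01],loss='soft_l1',f_scale=.002).x.round(4),len(b),b[:,2].max())
    w=(P[:,0]>.47)&(P[:,0]<.70)&(P[:,1]>.08)&(P[:,1]<.20)&(P[:,2]>z0+.01)
    c=P[w];nk=c[(c[:,2]-z0>.034)&(c[:,2]-z0<.046)]
    print(' cpl',c.min(0).round(4),c.max(0).round(4))
    print(' neck top rect',cv2.minAreaRect(nk[:,:2].astype(np.float32)*1000),len(nk))
    for lo in range(30,104,6):
        q=c[(c[:,2]-z0>lo/1e3)&(c[:,2]-z0<=(lo+6)/1e3)]
        if len(q):print('  ',lo,len(q),q.min(0).round(3)[:2],q.max(0).round(3)[:2],np.median(q,0).round(3)[:2])
    w=(P[:,0]>.3)&(P[:,0]<.8)&(P[:,1]>-.3)&(P[:,1]<.27)&(P[:,2]>z0+.03)&(P[:,2]<.2)
```

```text
scene floor 0.012906736069381308
 plate ((551.7282104492188, -181.60313415527344), (166.76841735839844, 84.49542236328125), 9.844849586486816) 0.030779974737415117 2533
 ball [ 0.5978 -0.181   0.0506] 199 0.06688045107331964
 cpl [0.4989 0.081  0.0229] [0.7    0.1984 0.1104]
 neck top rect ((599.8853759765625, 150.598388671875), (202.52688598632812, 42.77515411376953), 3.980436325073242) 703
   30 122 [0.508 0.081] [0.7   0.198] [0.638 0.142]
   36 447 [0.499 0.123] [0.64  0.173] [0.552 0.141]
   42 239 [0.511 0.125] [0.64  0.173] [0.621 0.15 ]
   48 13 [0.59  0.136] [0.603 0.157] [0.594 0.139]
   54 47 [0.587 0.136] [0.604 0.16 ] [0.596 0.147]
   60 9 [0.601 0.142] [0.615 0.154] [0.605 0.148]
   66 13 [0.607 0.142] [0.618 0.158] [0.612 0.149]
   72 7 [0.615 0.145] [0.62  0.156] [0.618 0.15 ]
   78 10 [0.621 0.144] [0.627 0.159] [0.624 0.152]
   84 8 [0.639 0.143] [0.643 0.168] [0.64  0.162]
   90 61 [0.633 0.142] [0.645 0.168] [0.64  0.155]
   96 6 [0.636 0.144] [0.642 0.162] [0.639 0.151]
side floor 0.01386770615601235
 plate ((550.6661376953125, -182.4989776611328), (167.219726562
[... 153 characters left out ...]
.7    0.1998 0.1097]
 neck top rect ((599.1316528320312, 143.81024169921875), (201.81539916992188, 35.59860610961914), 7.529363632202148) 442
   30 164 [0.499 0.085] [0.7   0.198] [0.579 0.132]
   36 308 [0.5  0.12] [0.639 0.162] [0.552 0.137]
   42 94 [0.51  0.123] [0.637 0.165] [0.617 0.142]
   48 31 [0.585 0.134] [0.604 0.16 ] [0.591 0.142]
   54 45 [0.584 0.135] [0.608 0.159] [0.597 0.149]
   60 25 [0.601 0.14 ] [0.614 0.159] [0.605 0.148]
   66 27 [0.606 0.142] [0.62  0.158] [0.612 0.15 ]
   72 29 [0.614 0.143] [0.629 0.16 ] [0.62 0.15]
   78 21 [0.621 0.143] [0.632 0.162] [0.625 0.151]
   84 30 [0.626 0.142] [0.643 0.169] [0.632 0.152]
   90 33 [0.631 0.14 ] [0.643 0.166] [0.636 0.152]
```

View pics/crop.png

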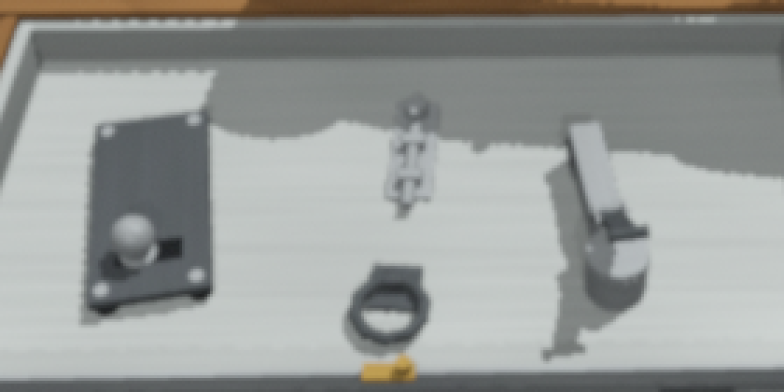

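The crop shows the steel coupler on the right at (610,230), its lever up over the socket. The bracket is on the left, with its ball at (133,240) off-centre in the slot, at y≈-7 mm. I'll take a close wrist-camera view of the coupler next.

Run:
```python
from h import *
print(np.array(vision.camera_info('wrist')['hand_eye']).round(3).tolist(),vision.camera_info('wrist')['mtx'][0][0])
yaw=np.deg2rad(10)+np.pi
for y in (np.deg2rad(10),yaw):
    j=ctrl.ik([.57,.14,.26],down(y));print(j)
s=get_state();j0=ctrl.ik([.57,.14,.26],down(np.deg2rad(10)));j1=ctrl.ik([.57,.14,.26],down(yaw))
best=yaw if j0 is None or (j1 is not None and abs(np.array(j1)[6]) <abs(np.array(j0)[6])) else np.deg2rad(10)
print('yaw',best)
ctrl.movep([.57,.14,.26],down(best))
s=get_state();print(s['time'],s['tcp_pos'],s['contact_force'],s['qpos'])
im,d,P=cloud('wrist');cv2.imwrite('pics/w1.png',im);np.savez('w1.npz',im=im,P=P)
for t in('coupler','lever'):
    for r in models.masks_of('wrist',t): print(t,r['p'],r['point'],np.nanmedian(P[r['mask']],0).round(4))
```

```text
[[-0.001, -0.956, -0.295, 0.075], [1.0, -0.001, -0.0, 0.001], [-0.0, -0.295, 0.956, -0.168], [0.0, 0.0, 0.0, 1.0]] 353.3316597017283
[-0.57024648  0.43593766  0.45396525  1.52049421 -0.19770051  1.23085303
 -1.48336859]
[-0.12105122  0.41120736 -0.24901553  1.51428299  0.10474243  1.22919737
  1.36006939]
yaw 3.316125578789226
2.525 [0.56964329 0.14130642 0.25994193] [ 0.69956415 -0.19927017  0.01042792] [-0.12221494  0.41129434 -0.25006939  1.51439285  0.1044467   1.22908398
  1.35954841]
coupler 0.86 [603.5, 101.6] [0.4143 0.4147 0.0397]
coupler 0.8 [320.1, 219.9] [0.5841 0.1444 0.0537]
coupler 0.64 [545.6, 297.1] [0.6299 0.4398 0.0412]
lever 0.81 [584.5, 332.8] [0.651  0.4648 0.0759]
lever 0.71 [319.0, 264.2] [0.618  0.1511 0.0882]
```

View pics/w1.png

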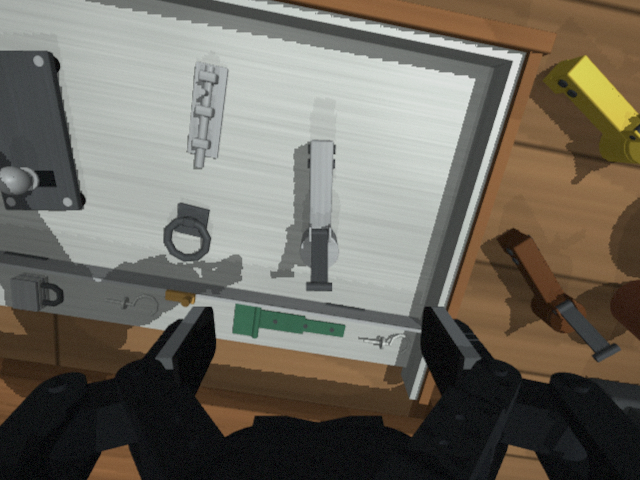

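The wrist view shows the steel coupler with its neck from (321,140) to (320,225), its lever bar at (318,288), and the ball at left (18,180). Now I'll fit the pose.

```bash
cat > fit.py <<'E'
from h import *
from scipy.optimize import least_squares
def coupler_fit(P,z0,box):
    Q=P.reshape(-1,3);w=(Q[:,0]>box[0])&(Q[:,0]<box[1])&(Q[:,1]>box[2])&(Q[:,1]<box[3])&(Q[:,2]>z0+.03)
    Q=Q[w];nk=Q[(Q[:,2]-z0>.035)&(Q[:,2]-z0<.0455)]
    nk=nk[nk[:,0]<nk[:,0].min()+.085]
    r=cv2.minAreaRect(nk[:,:2].astype(np.float32)*1000)
    m=np.median(nk,0)
    u,s,vt=np.linalg.svd(nk[:,:2]-nk[:,:2].mean(0),full_matrices=False);a=vt[0]*np.sign(vt[0,0])
    t=(nk[:,:2]-nk[:,:2].mean(0))@a;n=np.array([-a[1],a[0]]);q=(nk[:,:2]-nk[:,:2].mean(0))@n
    tail=np.percentile(t,1);c=nk[:,:2].mean(0)+n*(q.min()+q.max())/2
    sock=c+a*(tail+.119)
    return dict(rect=r,yaw=np.degrees(np.arctan2(a[1],a[0])),width=np.ptp(q),top=m[2]-z0,sock=sock,grip=sock-a*.06,n=len(nk))
def ball_fit(P,z0,c0=(.598,-.181)):
    Q=P.reshape(-1,3);b=Q[(np.hypot(Q[:,0]-c0[0],Q[:,1]-c0[1])<.024)&(Q[:,2]>z0+.030)&(Q[:,2]<z0+.056)]
    return least_squares(lambda c:np.linalg.norm(b-c,axis=1)-.015,[*c0,z0+.038],loss='soft_l1',f_scale=.001).x,len(b)
E
python3 - <<'E'
from fit import *
for n in('w1','scene0','side0'):
    P=np.load(n+'.npz')['P'];Q=P.reshape(-1,3)
    z0=np.nanmedian(Q[(abs(Q[:,0]-.53)<.04)&(abs(Q[:,1]-.07)<.02),2])
    print(n,z0,coupler_fit(P,z0,[.47,.66,.11,.18]));print(ball_fit(P,z0))
    s=Q[(abs(Q[:,0]-.62)<.05)&(abs(Q[:,1]-.147)<.04)&(abs(Q[:,2]-z0-.043)<.0015)]
    print(' socket front x',s[:,0].max() if len(s) else None)
E
```

```text
Traceback (most recent call last):
  File "fit.py", line 6, in coupler_fit
    nk=nk[nk[:,0]<nk[:,0].min()+.085]
                  ~~~~~~~~~~~^^
ValueError: zero-size array to reduction operation minimum which has no identity
```

```bash
sed -i 's/    nk=nk\[nk\[:,0\]</    nk=nk[np.isfinite(nk).all(1)];nk=nk[nk[:,0]</' fit.py
python3 - <<'E'
from fit import *
for n in('w1','scene0','side0'):
    P=np.load(n+'.npz')['P'];Q=P.reshape(-1,3)
    f=Q[(abs(Q[:,0]-.53)<.04)&(abs(Q[:,1]-.07)<.02),2]
    z0=np.nanmedian(f);print(n,z0,len(f),np.percentile(f,[5,95]))
    c=Q[(abs(Q[:,0]-.56)<.09)&(abs(Q[:,1]-.145)<.04)];print(np.histogram(c[:,2],bins=np.arange(0,.13,.005)))
    z0=.0132
    try:
        print(coupler_fit(P,z0,[.47,.66,.11,.18]));print(ball_fit(P,z0))
    except Exception as e:print(e)
E
```

```text
w1 0.3506057235398896 6728 [0.01194897 0.3735862 ]
(array([   0,    1, 6998,   39,    9,   11,   11,   14,   72,   30, 2049,
        416,   37,  220,  126,  108,  118,  108,  119,  114,   77,  201,
          0,    0,    0]), array([0.   , 0.005, 0.01 , 0.015, 0.02 , 0.025, 0.03 , 0.035, 0.04 ,
       0.045, 0.05 , 0.055, 0.06 , 0.065, 0.07 , 0.075, 0.08 , 0.085,
       0.09 , 0.095, 0.1  , 0.105, 0.11 , 0.115, 0.12 , 0.125]))
{'rect': ((542.2798461914062, 139.69671630859375), (86.19731140136719, 23.938167572021484), 8.807579040527344), 'yaw': np.float64(8.993636895929066), 'width': np.float64(0.023977183874517655), 'top': np.float64(0.039553134591698166), 'sock': array([0.61759533, 0.15163991]), 'grip': array([0.55833299, 0.14226042]), 'n': 1827}
(array([ 0.59675681, -0.18170119,  0.05075532]), 737)
scene0 0.012894606148638244 575 [0.01059606 0.01549058]
(array([   0,   31, 1471,  152,   30,   39,   43,   45,   54,   73,  438,
        229,    6,   37,   20,    9,   10,    5,   10,    2,   20,   54,
          1,    0,    0]), array([0.   , 0.005, 0.01 , 0.015, 0.02 , 0.025, 0.03 , 0.0
[... 603 characters left out ...]
91,  50,  78, 100,  86, 103, 101, 257, 138,  14,
        41,  31,  20,  24,  26,  18,  21,  25,  26,   0,   0,   0]), array([0.   , 0.005, 0.01 , 0.015, 0.02 , 0.025, 0.03 , 0.035, 0.04 ,
       0.045, 0.05 , 0.055, 0.06 , 0.065, 0.07 , 0.075, 0.08 , 0.085,
       0.09 , 0.095, 0.1  , 0.105, 0.11 , 0.115, 0.12 , 0.125]))
{'rect': ((542.2467651367188, 138.13265991210938), (87.82991027832031, 27.73678970336914), 8.570182800292969), 'yaw': np.float64(8.115407345726934), 'width': np.float64(0.028025097522309278), 'top': np.float64(0.04023983010032821), 'sock': array([0.61804359, 0.14914699]), 'grip': array([0.55864444, 0.14067694]), 'n': 270}
(array([ 0.59757425, -0.18082385,  0.05138383]), 216)
```

Run:
```python
from fit import *
ya=np.deg2rad(189.4)
ctrl.movep([.549,-.191,.26],down(ya))
im,d,P=cloud('wrist');np.savez('w2.npz',im=im,P=P);cv2.imwrite('pics/w2.png',im)
z0=.0130;Q=P.reshape(-1,3);Q=Q[np.isfinite(Q).all(1)]
print(ball_fit(P,z0,(.597,-.1815)))
pl=Q[(Q[:,0]>.4)&(Q[:,0]<.68)&(Q[:,1]>-.28)&(Q[:,1]<-.09)&(abs(Q[:,2]-z0-.018)<.004)]
print(cv2.minAreaRect(pl[:,:2].astype(np.float32)*1000),np.median(pl[:,2]))
print('floor',np.median(Q[(abs(Q[:,2]-.013)<.005)&(Q[:,1]<0)][:,2]))
print(get_state()['time'],get_state()['tcp_pos'])
# grasp
y=np.deg2rad(189.0);g=np.array([.5583,.1423])
ctrl.movep([*g,.16],down(y));print(get_state()['time'])
ctrl.movel([*g,.0215],max_speed=.08)
s=get_state();print(s['time'],s['tcp_pos'],s['contact_force'])
ctrl.close_gripper(50);ctrl.pause(.3)
s=get_state();print(s['time'],s['tcp_pos'],s['contact_force'],s['width'],s['gripper_force'])
```

```text
(array([ 0.59712539, -0.18168231,  0.05072861]), 549)
((549.9497680664062, -182.42886352539062), (162.8440704345703, 84.1815185546875), 9.657560348510742) 0.030835613354336155
floor 0.012860945205949936
3.9833 [ 0.54974441 -0.18877     0.2600335 ]
5.2917
7.175 [0.55859741 0.14238064 0.02193656] [0.27115366 0.35097042 0.23683078]
8.0667 [0.55841893 0.1421438  0.02176682] [-1.73892285 -0.54390787  5.78246182] 0.021959357268019723 49.38629150390625
```

Run:
```python
from fit import *
p=get_state()['tcp_pos']
ctrl.movel([p[0],p[1],.14],max_speed=.1)
a=np.deg2rad(9.75);u=np.array([np.cos(a),np.sin(a)])
b=np.array([.5971,-.1817]);t=b-.0595*u
ctrl.movep([*t,.14],down(a+np.pi));ctrl.pause(.3)
s=get_state();print(s['time'],s['tcp_pos'],t,s['contact_force'],s['wrist_torque'],s['width'])
for n in('scene','side'):
    im,d,P=cloud(n);cv2.imwrite(f'pics/{n}1.png',im);np.savez(n+'1.npz',im=im,P=P)
    K,T=cam(n)
    Q=P.reshape(-1,3);Q=Q[np.isfinite(Q).all(1)]
    q=Q[(abs(Q[:,0]-b[0])<.05)&(abs(Q[:,1]-b[1])<.04)&(Q[:,2]>.10)&(Q[:,2]<.3)]
    print(n,np.histogram(q[:,2],np.arange(.1,.3,.01))[0], q[:,0].max())
a=cv2.imread('pics/scene1.png')[150:350,80:280];c=cv2.imread('pics/side1.png')[150:370,350:570]
cv2.imwrite('pics/held.png',np.hstack([cv2.resize(a,(400,400)),cv2.resize(c,(400,400))]))
```

```text
10.9667 [ 0.53882134 -0.19078748  0.14001989] [ 0.53845941 -0.1917763 ] [ 0.61167466 -0.68752872 -4.11453955] [-0.02358427 -0.01393013 -0.00653163] 0.022039554719541186
scene [  0   0   0  80 101 115 129 485 104  53  41  92 138  76 109 123 164 137
   8] 0.6256147090418098
side [  0   0   0  65  88 115  80 124  11  15  41  41  32  33   4   4   0   0
   0] 0.6243369399859806
```

View pics/held.png

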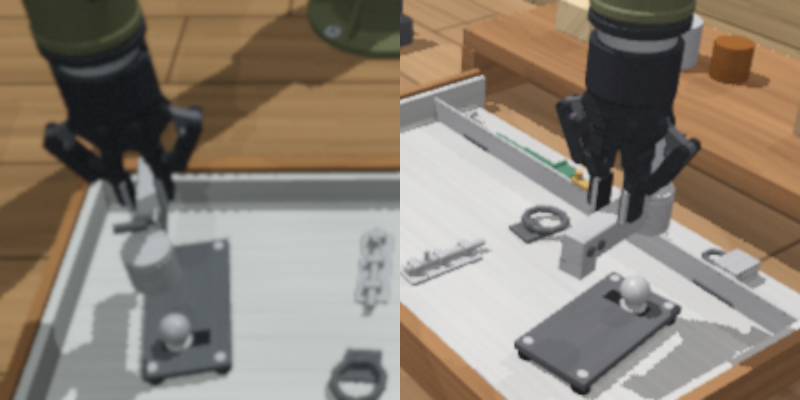

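The left half shows the coupler held with its lever up and the socket at (150,260), hovering over the ball. The right half shows it level in the jaws. I'll compare the socket and ball as seen by the same camera.

Run:
```python
from fit import *
p=get_state()['tcp_pos'];a=np.deg2rad(9.75);u=np.array([np.cos(a),np.sin(a)]);v=np.array([-u[1],u[0]])
print('predicted socket',p[:2]+.0595*u)
for n in('scene','side'):
    P=np.load(n+'1.npz')['P'].reshape(-1,3);P=P[np.isfinite(P).all(1)]
    e=P[:,:2]-(p[:2]+.0595*u)
    s=P[(np.hypot(*e.T)<.028)&(P[:,2]>.136)&(P[:,2]<.168)]
    # keep front side only (exclude neck)
    s=s[(s[:,:2]-p[:2]-.0595*u)@u>-.012]
    f=least_squares(lambda c:np.hypot(s[:,0]-c[0],s[:,1]-c[1])-.022,p[:2]+.0595*u,loss='soft_l1',f_scale=.001)
    r=np.hypot(*(s[:,:2]-f.x).T)-.022
    P0=np.load(n+'0.npz')['P'];bf=ball_fit(P0,.013)[0][:2]
    d=bf-f.x
    print(n,len(s),f.x,'res',np.std(r),'ball',bf,'ball-socket along/cross',d@u,d@v)
    t=P[(np.hypot(*e.T)<.019)&(abs(P[:,2]-.1745)<.006)]
    A=np.c_[t[:,:2]-t[:,:2].mean(0),np.ones(len(t))];c=np.linalg.lstsq(A,t[:,2],rcond=None)[0];print('  top z',c[2],'slope',c[:2]@u,c[:2]@v,len(t))
```

```text
predicted socket [ 0.59726456 -0.1812027 ]
scene 315 [ 0.59772671 -0.18005646] res 0.0008317539050629011 ball [ 0.59771286 -0.18097222] ball-socket along/cross -0.00016873314950428524 -0.0009001851430210651
  top z 0.17370539433923268 slope -0.008903877440944523 0.0019418213419724621 288
side 126 [ 0.59831109 -0.17985116] res 0.0008492255224153424 ball [ 0.59757425 -0.18082385] ball-socket along/cross -0.0008909205146223635 -0.0008338518350364977
  top z 0.1739552305397102 slope 0.02161584863090832 -0.021050741795581588 44
```

```bash
cat > desc.py <<'E'
from fit import *
a=np.deg2rad(9.75);u=np.array([np.cos(a),np.sin(a)]);v=np.array([-u[1],u[0]])
def go(t,bias,sp=.05):
    ctrl.movel(list(np.array(t)+bias),max_speed=sp);return get_state()
E
python3 - <<'E'
from desc import *
p=get_state()['tcp_pos'];t=p[:2]-.0004*u-.0009*v
bias=np.zeros(3)
s=go([*t,.082],bias,.06);ctrl.pause(.3);s=get_state()
bias=np.array([*t,.082])-s['tcp_pos'];print(s['time'],'bias',bias)
s=go([*t,.082],bias,.02);ctrl.pause(.2)
F0=np.mean([get_state()['contact_force'] for _ in range(5)],0);print(get_state()['tcp_pos']-[*t,.082],F0)
z=.082
while z>.042:
    z-=.0015
    s=go([*t,z],bias,.03)
    f=s['contact_force']-F0
    print(round(s['time'],2),round(z,4),(1e3*(s['tcp_pos']-[*t,z])).round(1),'F along,cross,z',(f[:2]@u).round(2),(f[:2]@v).round(2),f[2].round(2))
    if f[2]>3.5 or np.hypot(*f[:2])>6: break
np.savez('st.npz',t=t,bias=bias,F0=F0,z=z)
E
```

```text
12.4833 bias [-1.22467537e-04  4.71104993e-05 -2.39427617e-04]
[-1.03426312e-04  4.46428772e-05 -2.27468587e-04] [-0.16447674 -0.21768107 -5.05192573]
13.18 0.0805 [-0.2  0.1 -0.4] F along,cross,z -0.15 0.66 0.9
13.43 0.079 [-0.2  0.1 -0.4] F along,cross,z -0.15 0.89 0.66
13.68 0.0775 [-0.2  0.1 -0.4] F along,cross,z -0.62 0.16 -0.26
13.93 0.076 [-0.2  0.1 -0.4] F along,cross,z -0.01 0.25 1.33
14.18 0.0745 [-0.2  0.1 -0.4] F along,cross,z 1.21 0.41 0.78
14.43 0.073 [-0.2  0.1 -0.3] F along,cross,z -0.11 -0.66 -0.03
14.68 0.0715 [-0.2  0.1 -0.3] F along,cross,z 1.58 0.66 1.47
14.93 0.07 [-0.2  0.1 -0.3] F along,cross,z -0.31 1.3 1.5
15.18 0.0685 [-0.2  0.1 -0.4] F along,cross,z 0.23 0.52 0.5
15.43 0.067 [-0.2  0.1 -0.4] F along,cross,z -0.1 0.25 0.85
15.68 0.0655 [-0.2  0.1 -0.4] F along,cross,z 0.32 0.78 0.44
15.93 0.064 [-0.2  0.1 -0.3] F along,cross,z -0.03 0.11 1.61
16.18 0.0625 [-0.2  0.1 -0.4] F along,cross,z 0.05 -0.83 1.94
16.43 0.061 [-0.2  0.1 -0.4] F along,cross,z -0.22 0.6 0.89
16.68 0.0595 [-0.2  0.1 -0.3] F along,cross,z 0.25 0.85 0.42
16.93 0.058 [-0.2  0.  -0.4] F along,cross,z -0.28 0.35 0.69
17.18 0.0565 [-0.2  0.1 -0.3] F along,cross,z -0.62 0.47 0.67
17.43 0.055 [-0.2  0.1 -0.4] F along,cross,z 0.34 0.39 0.55
17.68 0.0535 [-0.2  0.1 -0.4] F along,cross,z 0.23 0.22 1.29
17.93 0.052 [-0.3  0.1 -0.4] F along,cross,z 0.12 -0.75 0.28
18.18 0.0505 [-0.2  0.1 -0.4] F along,cross,z -0.11 -0.1 1.24
18.43 0.049 [-0.2  0.  -0.4] F along,cross,z 0.26 -0.03 1.05
18.68 0.0475 [-0.2  0.1 -0.3] F along,cross,z -0.23 0.75 1.25
18.93 0.046 [-0.2  0.1 -0.4] F along,cross,z -0.04 0.47 1.32
19.18 0.0445 [-0.2  0.  -0.4] F along,cross,z -0.34 0.36 0.78
19.43 0.043 [-0.2  0.1 -0.4] F along,cross,z 0.44 0.33 0.68
19.68 0.0415 [-0.2  0.1 -0.3] F along,cross,z -0.22 0.29 1.09
```

Run:
```python
from desc import *
d=np.load('st.npz');t,bias,F0,z=d['t'],d['bias'],d['F0'],float(d['z'])
while z>.033:
    z-=.0007
    s=go([*t,z],bias,.02);fs=[s['contact_force']]
    for _ in range(3): ctrl.pause(.04);fs.append(get_state()['contact_force'])
    f=np.mean(fs,0)-F0
    print(round(s['time'],2),round(z,4),'F',(f[:2]@u).round(2),(f[:2]@v).round(2),f[2].round(2))
    if f[2]>5.5 or np.hypot(*f[:2])>6: break
ctrl.pause(.3)
s=get_state();print(s['time'],s['contact_force']-F0,s['wrist_torque'],s['tcp_pos'])
im,d,P=cloud('side');cv2.imwrite('pics/seat.png',im)
```

```text
19.93 0.0408 F -0.12 0.15 0.79
20.31 0.0401 F 0.4 0.06 1.43
20.68 0.0394 F -0.33 -0.19 3.24
21.06 0.0387 F -0.52 0.19 4.84
21.43 0.038 F -0.56 -0.38 6.55
21.8583 [-0.23260678 -0.26413026  6.74998024] [-0.12797395  0.18405703  0.04398901] [ 0.53836976 -0.19228765  0.03782605]
```

Contact came at TCP z≈0.040, the predicted home height, and the force then rose at the stiffness of the feet (3 N/mm). The coupler is seated, so I'll release, back off and check.

Run:
```python
from desc import *
ctrl.ungrasp();ctrl.pause(.2)
s=get_state();print(s['time'],s['contact_force'],s['width'])
p=s['tcp_pos']
ctrl.movel([p[0],p[1],.17],max_speed=.1);print(get_state()['time'])
im,d,P=cloud('wrist');cv2.imwrite('pics/w3.png',im);np.savez('w3.npz',im=im,P=P)
o=coupler_fit(P,.031-.0015,[.44,.66,-.25,-.14]);print(o)
im2,_,P2=cloud('side');np.savez('side2.npz',im=im2,P=P2)
b=np.array([.5973,-.1815])
for n,X in(('w',P),('s',P2)):
    Q=X.reshape(-1,3);Q=Q[np.isfinite(Q).all(1)];e=Q[:,:2]-b
    t=Q[(np.hypot(*e.T)<.02)&(abs(Q[:,2]-.073)<.005)&(e@u>0)];print(n,'top z',np.median(t[:,2]),len(t))
    L=Q[(abs(e@v)<.012)&(Q[:,2]>.085)&(Q[:,2]<.14)&(e@u>-.03)&(e@u<.05)];
    for z in np.arange(.085,.135,.006):
        q=L[abs(L[:,2]-z)<.003]
        if len(q): print('  ',z.round(3),len(q),np.median((q[:,:2]-b)@u).round(4),np.median((q[:,:2]-b)@v).round(4))
cv2.imwrite('pics/chk.png',np.hstack([im[60:460,120:520],cv2.resize(im2[220:370,400:550],(400,400))]))
```

```text
22.7417 [-0.14785544 -0.36110813  0.49166333] 0.08556907359243777
24.2167
{'rect': ((522.2957763671875, -194.81283569335938), (86.06887817382812, 23.979164123535156), 9.542628288269043), 'yaw': np.float64(9.832475562996525), 'width': np.float64(0.024189601368480203), 'top': np.float64(0.039887820662370815), 'sock': array([ 0.59783441, -0.18169919]), 'grip': array([ 0.53871573, -0.19194527]), 'n': 3301}
w top z 0.07253643224786563 324
   0.085 234 -0.021 0.0002
   0.091 264 -0.015 -0.0006
   0.097 269 -0.0081 -0.0006
   0.103 280 -0.0012 -0.0006
   0.109 288 0.0055 -0.0006
   0.115 288 0.0122 -0.0006
   0.121 313 0.0164 0.0001
   0.127 153 0.0193 -0.0006
s top z 0.07291778960611406 61
   0.085 45 -0.0214 -0.0019
   0.091 54 -0.0151 -0.0006
   0.097 49 -0.0082 -0.0003
   0.103 48 -0.0012 -0.0019
   0.109 50 0.0053 -0.0011
   0.115 52 0.0121 -0.0022
   0.121 41 0.0167 0.0001
   0.127 23 0.0188 0.0004
```

View pics/chk.png

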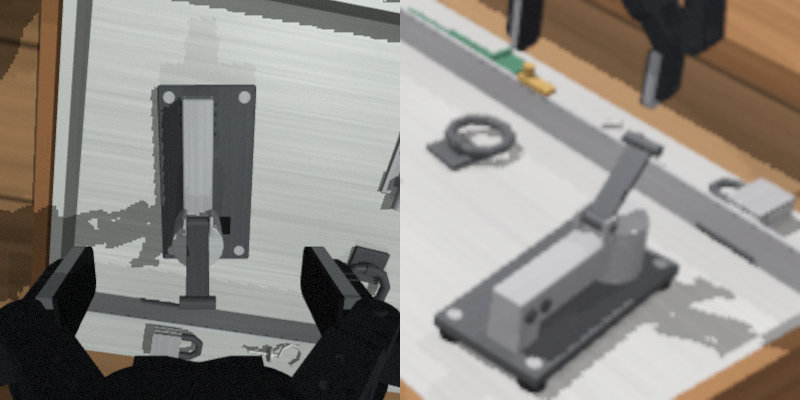

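Left (wrist): the coupler lies in line along the plate with its lever at (198,265). Right (side): it sits level and home. The numbers agree, with the socket top at 0.0727 m (plate top plus 43 mm). Now I'll press the lever.

Run:
```python
from desc import *
b=np.array([.5973,-.1817])
ctrl.close_gripper()
xy=lambda x:b+x*u
p=xy(.005)
ctrl.movel([*p,.17],max_speed=.1);ctrl.movel([*p,.132],max_speed=.06);ctrl.pause(.3)
F0=np.mean([(ctrl.pause(.02),get_state()['contact_force'])[1] for _ in range(6)],0)
s=get_state();print(s['time'],F0,s['tcp_pos'])
z=.132
while z>.0765:
    z-=.0018 if z>.092 else .0008
    x=np.interp(z,[.082,.115],[.017,.005])
    ctrl.movel([*xy(x),z],max_speed=.02)
    fs=[]
    for _ in range(2 if z>.092 else 4): fs.append(get_state()['contact_force']);ctrl.pause(.02)
    f=np.mean(fs,0)-F0;s=get_state()
    print(round(s['time'],2),round(z,4),s['tcp_pos'][2].round(4),'F',(f[:2]@u).round(1),(f[:2]@v).round(1),f[2].round(1))
    if f[2]>12 : break
```

```text
27.0667 [ 0.0166211  -0.13867447  0.1023074 ] [ 0.60227694 -0.18087617  0.13218235]
27.35 0.1302 0.1301 F -0.3 0.5 -0.3
27.63 0.1284 0.1283 F -0.1 0.0 0.3
27.92 0.1266 0.1265 F 0.3 0.1 -0.3
28.2 0.1248 0.1247 F 0.5 -0.1 -0.1
28.48 0.123 0.1229 F -0.2 -0.0 -0.9
28.77 0.1212 0.1211 F -0.5 -0.7 0.1
29.05 0.1194 0.1193 F 0.2 -0.2 -0.3
29.33 0.1176 0.1175 F -0.2 0.1 -0.7
29.62 0.1158 0.1157 F 0.3 0.0 0.2
29.9 0.114 0.1139 F 0.5 0.2 -0.3
30.18 0.1122 0.1121 F 0.6 0.3 0.4
30.47 0.1104 0.1103 F 0.1 -0.1 -0.0
30.75 0.1086 0.1085 F 0.2 0.4 -0.4
31.03 0.1068 0.1067 F -0.0 -0.3 0.7
31.32 0.105 0.1049 F -0.2 -0.2 0.3
31.6 0.1032 0.1031 F 0.8 -0.2 0.6
31.88 0.1014 0.1013 F -0.1 0.2 -0.7
32.17 0.0996 0.0995 F -0.1 0.6 0.4
32.45 0.0978 0.0979 F -1.7 0.8 2.8
32.73 0.096 0.0963 F -1.4 -0.3 5.1
33.02 0.0942 0.0946 F -1.0 0.5 5.3
33.3 0.0924 0.0931 F -0.0 0.1 5.6
33.62 0.0906 0.0915 F 0.5 0.0 6.6
33.93 0.0898 0.0909 F 1.0 -0.1 6.5
34.25 0.089 0.0902 F 0.7 -0.0 7.4
34.57 0.0882 0.0894 F 1.4 0.3 7.0
34.88 0.0874 0.0888 F 1.6 -0.0 7.2
35.2 0.0866 0.088 F 2.2 0.4 7.3
35.52 0.0858 0.0873 F 2.2 0.6 7.7
35.83 0.085 0.0866 F 2.5 0.1 7.9
36.15 0.0842 0.0859 F 2.3 0.8 7.9
36.47 0.0834 0.0851 F 3.0 0.3 8.1
36.78 0.0826 0.0844 F 4.0 0.0 7.8
37.1 0.0818 0.0836 F 3.6 -0.3 7.9
37.42 0.081 0.083 F 4.2 -0.1 8.5
37.73 0.0802 0.0824 F 5.0 0.1 8.6
38.05 0.0794 0.0817 F 5.6 0.5 8.6
38.37 0.0786 0.081 F 6.0 -0.1 9.2
38.68 0.0778 0.0786 F -1.2 -0.2 4.0
39.0 0.077 0.0772 F -0.7 0.4 5.5
39.32 0.0762 0.0764 F -0.8 0.6 4.9
```

Run:
```python
from desc import *
s=get_state();print(s['time'],s['width'],s['tcp_pos'],s['gripper_force'])
im,d,P=cloud('side');im2,_,P2=cloud('scene')
cv2.imwrite('pics/pr.png',np.hstack([cv2.resize(im[200:370,390:560],(400,400),interpolation=2),cv2.resize(im2[200:370,90:260],(400,400),interpolation=2)]))
b=np.array([.5973,-.1817])
for n,X in(('side',P),('scene',P2)):
    Q=X.reshape(-1,3);Q=Q[np.isfinite(Q).all(1)];e=Q[:,:2]-b
    for x in np.arange(-.1,.05,.006):
        q=Q[(abs(e@v)<.008)&(abs(e@u-x)<.003)&(Q[:,2]>.03)&(Q[:,2]<.14)]
        if len(q): print(n,x.round(3),len(q),np.percentile(q[:,2],[5,50,95]).round(4))
```

```text
39.3167 -0.00028204642718536406 [ 0.61451813 -0.17879691  0.07644565] 2.141743451356888
side -0.1 25 [0.0666 0.0683 0.0694]
side -0.094 21 [0.0669 0.0681 0.0694]
side -0.088 21 [0.0656 0.0679 0.07  ]
side -0.082 22 [0.0664 0.0679 0.0691]
side -0.076 22 [0.0662 0.068  0.0698]
side -0.07 20 [0.0661 0.0679 0.0702]
side -0.064 25 [0.0379 0.0683 0.07  ]
side -0.058 18 [0.0674 0.0687 0.07  ]
side -0.052 24 [0.0671 0.0683 0.0697]
side -0.046 16 [0.0669 0.0679 0.07  ]
side -0.04 21 [0.0657 0.0674 0.0689]
side -0.034 17 [0.0672 0.0685 0.07  ]
side -0.028 56 [0.0665 0.0781 0.0833]
side -0.022 33 [0.0528 0.0816 0.0841]
side -0.016 27 [0.0709 0.0841 0.086 ]
side -0.01 28 [0.0837 0.0863 0.0889]
side -0.004 30 [0.0708 0.0886 0.091 ]
side 0.002 47 [0.0707 0.0913 0.1293]
side 0.008 165 [0.0913 0.1192 0.1375]
side 0.014 46 [0.0708 0.0956 0.1333]
side 0.02 18 [0.0705 0.0969 0.1023]
side 0.026 5 [0.0973 0.0986 0.1012]
side 0.032 1 [0.1032 0.1032 0.1032]
scene -0.088 5 [0.0666 0.0679 0.0683]
scene -0.082 7 [0.0663 0.0677 0.0694]
scene -0.076 6 [0.0674 0.0683 0.0696]
scene -0.07 5 [0.0676 0.068  0.0684]
scene -0.04 1 [0.0682 0.0682 0.0682]
scene -0.022 7 [0.0677 0.0821 0.0828]
scene -0.016 3 [0.0696 0.07   0.0813]
scene -0.01 5 [0.0684 0.0704 0.0709]
scene -0.004 4 [0.0696 0.0705 0.0714]
scene 0.002 6 [0.0694 0.0701 0.0715]
scene 0.008 1 [0.07 0.07 0.07]
scene 0.014 16 [0.0687 0.0705 0.0776]
scene 0.02 119 [0.0326 0.055  0.0714]
scene 0.026 91 [0.0484 0.1185 0.1391]
scene 0.032 72 [0.1017 0.1107 0.1377]
scene 0.038 20 [0.099  0.1028 0.1073]
```

View pics/pr.png

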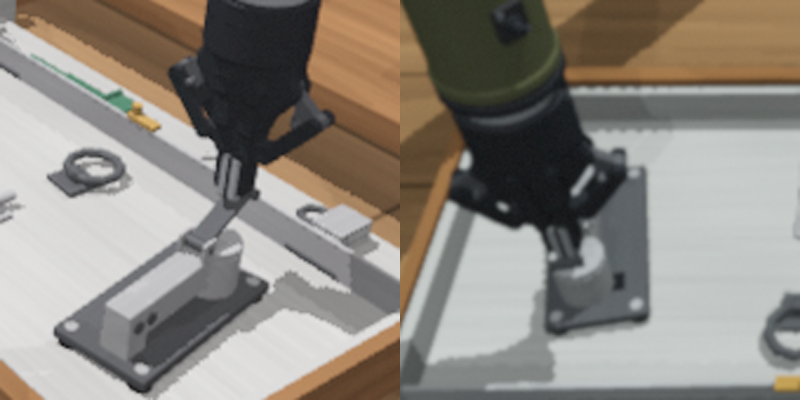

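Left (side): the shut fingers at (235,190) bear on the lever, which is now about 20° above level. Right: the coupler is still seated. The real fingertip sits about 18 mm behind the TCP, so I need to press further down.

Run:
```python
from desc import *
b=np.array([.5973,-.1817]);xy=lambda x:b+x*u
F0=np.array([.02,-.14,.10]);z=.0762
while z>.055:
    z-=.0010 if z>.066 else .0007
    ctrl.movel([*xy(.0175),z],max_speed=.02)
    fs=[]
    for _ in range(3): fs.append(get_state()['contact_force']);ctrl.pause(.02)
    f=np.mean(fs,0)-F0;s=get_state()
    print(round(s['time'],2),round(z,4),s['tcp_pos'][2].round(4),'F',(f[:2]@u).round(1),(f[:2]@v).round(1),f[2].round(1))
    if f[2]>12.5 or np.hypot(*f[:2])>9: break
```

```text
39.72 0.0752 0.0754 F -1.0 0.3 5.7
40.02 0.0742 0.0743 F -0.7 0.1 4.6
40.32 0.0732 0.0731 F -1.4 0.4 4.4
40.62 0.0722 0.0723 F -1.0 0.4 5.2
40.92 0.0712 0.0714 F -0.8 -0.1 6.4
41.22 0.0702 0.0706 F -0.5 -0.2 6.1
41.52 0.0692 0.0697 F 0.3 0.2 5.9
41.82 0.0682 0.0688 F 0.9 -0.6 6.1
42.12 0.0672 0.0679 F 1.6 0.5 6.2
42.42 0.0662 0.067 F 1.7 -0.2 5.9
42.72 0.0652 0.0661 F 2.3 0.5 6.3
43.02 0.0645 0.0655 F 2.4 0.1 6.4
43.32 0.0638 0.0648 F 3.0 0.3 6.5
43.62 0.0631 0.0642 F 3.1 0.2 6.3
43.92 0.0624 0.0635 F 3.1 -0.1 6.7
44.22 0.0617 0.0629 F 3.7 -0.4 6.5
44.52 0.061 0.0622 F 3.8 0.7 6.9
44.82 0.0603 0.0615 F 3.7 -0.0 6.5
45.12 0.0596 0.0609 F 4.0 -0.0 6.8
45.42 0.0589 0.0602 F 4.0 -0.1 6.3
45.72 0.0582 0.0594 F 4.1 -0.3 6.1
46.02 0.0575 0.0588 F 4.5 -0.6 7.0
46.32 0.0568 0.0581 F 4.6 0.6 6.4
46.62 0.0561 0.0574 F 4.2 -0.2 5.8
46.92 0.0554 0.0567 F 4.8 -0.1 5.9
47.22 0.0547 0.056 F 4.0 -0.1 6.5
```

```bash
cat > prof.py <<'E'
from desc import *
def prof(n='side'):
    b=np.array([.5973,-.1817]);im,d,P=cloud(n)
    Q=P.reshape(-1,3);Q=Q[np.isfinite(Q).all(1)];e=Q[:,:2]-b
    for x in np.arange(-.1,.056,.006):
        q=Q[(abs(e@v)<.008)&(abs(e@u-x)<.003)&(Q[:,2]>.055)&(Q[:,2]<.14)]
        if len(q): print((x*1e3).round(),len(q),np.percentile(q[:,2],[5,50,95]).round(4),end='; ')
    print();return im
E
python3 - <<'E'
from prof import *
im=prof();cv2.imwrite('pics/pr2.png',cv2.resize(im[200:370,390:560],(600,600),interpolation=2))
E
```

```text
-100.0 22 [0.0666 0.0679 0.0695]; -94.0 20 [0.0667 0.0681 0.0697]; -88.0 22 [0.0664 0.0681 0.0695]; -82.0 24 [0.0663 0.068  0.0694]; -76.0 21 [0.066  0.0682 0.0697]; -70.0 20 [0.067  0.068  0.0693]; -64.0 20 [0.0665 0.0677 0.069 ]; -58.0 16 [0.067  0.0678 0.0688]; -52.0 21 [0.0661 0.068  0.0701]; -46.0 17 [0.0666 0.0678 0.0691]; -40.0 19 [0.0666 0.0678 0.0694]; -34.0 19 [0.0667 0.0679 0.0696]; -28.0 53 [0.0669 0.0786 0.0834]; -22.0 25 [0.0668 0.0694 0.0836]; -16.0 18 [0.0795 0.0808 0.0825]; -10.0 18 [0.0775 0.0807 0.0821]; -4.0 20 [0.0705 0.0808 0.082 ]; 2.0 24 [0.0725 0.0809 0.0824]; 8.0 161 [0.0806 0.1096 0.1369]; 14.0 98 [0.0786 0.1019 0.1297]; 20.0 12 [0.0705 0.0824 0.1332]; 26.0 3 [0.0806 0.082  0.1268]; 32.0 2 [0.0776 0.0797 0.0818];
```

View pics/pr2.png

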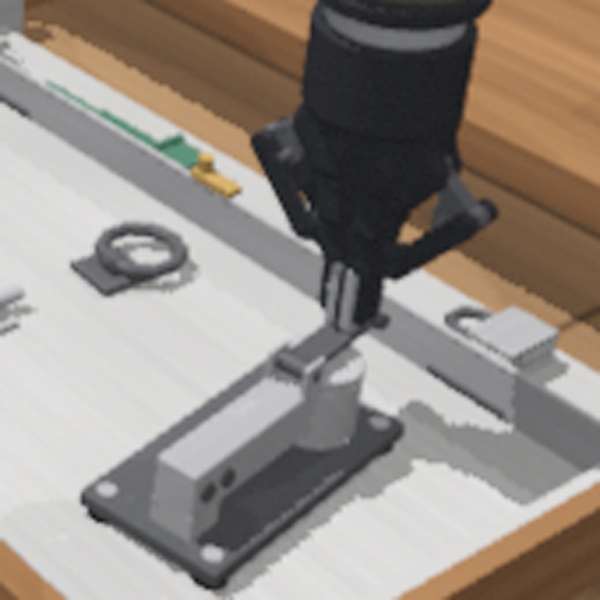

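The side view shows the lever practically level, at z≈0.081 all along it. I'll push on to the hard stop until the force rises, then back off.

Run:
```python
from prof import *
b=np.array([.5973,-.1817]);xy=lambda x:b+x*u
F0=np.array([.02,-.14,.10]);z=.0547
while z>.047:
    z-=.0007
    ctrl.movel([*xy(.0175),z],max_speed=.02)
    fs=[]
    for _ in range(3): fs.append(get_state()['contact_force']);ctrl.pause(.02)
    f=np.mean(fs,0)-F0;s=get_state()
    print(round(s['time'],2),round(z,4),s['tcp_pos'][2].round(4),'F',(f[:2]@u).round(1),(f[:2]@v).round(1),f[2].round(1))
    if f[2]>12 or np.hypot(*f[:2])>9: break
p=get_state()['tcp_pos'];ctrl.movel([p[0],p[1],.17],max_speed=.1);ctrl.pause(.3)
print(get_state()['time'],get_state()['contact_force'])
im=prof();im,d,P=cloud('wrist');print(coupler_fit(P,.0295,[.44,.66,-.25,-.14]))
cv2.imwrite('pics/end.png',im)
```

```text
47.57 0.054 0.0553 F 4.0 -0.3 6.3
47.87 0.0533 0.0547 F 4.3 0.2 6.8
48.17 0.0526 0.0541 F 4.0 -0.2 7.7
48.47 0.0519 0.0536 F 4.3 0.5 8.7
48.77 0.0512 0.0531 F 3.1 0.2 10.1
49.07 0.0505 0.0526 F 3.1 0.6 11.6
49.37 0.0498 0.052 F 2.9 0.6 13.0
51.0167 [-0.41964451 -0.57882019 -0.44206719]
-100.0 16 [0.0685 0.0702 0.0719]; -94.0 24 [0.0684 0.0697 0.0708]; -88.0 21 [0.0685 0.0699 0.0713]; -82.0 19 [0.0683 0.07   0.0713]; -76.0 24 [0.0685 0.0699 0.0715]; -70.0 19 [0.0689 0.0701 0.0716]; -64.0 19 [0.0691 0.0701 0.0718]; -58.0 19 [0.0685 0.0699 0.0711]; -52.0 23 [0.0686 0.0698 0.071 ]; -46.0 17 [0.0685 0.0698 0.0712]; -40.0 23 [0.0684 0.0702 0.0714]; -34.0 14 [0.0687 0.0697 0.0713]; -28.0 55 [0.0692 0.0804 0.0856]; -22.0 26 [0.0688 0.0713 0.0859]; -16.0 14 [0.0813 0.0827 0.0833]; -10.0 19 [0.0797 0.0826 0.0844]; -4.0 16 [0.0722 0.082  0.0838]; 2.0 29 [0.0728 0.0821 0.0837]; 8.0 19 [0.0722 0.0826 0.0842]; 14.0 21 [0.0724 0.0823 0.0838]; 20.0 19 [0.072  0.0817 0.0842]; 26.0 21 [0.0794 0.0822 0.0838]; 32.0 27 [0.0811 0.0837 0.0863]; 38.0 7 [0.0827 0.0851 0.0863]; 
{'rect': ((522.7120971679688, -194.65225219726562), (86.32266998291016, 24.001426696777344), 9.645695686340332), 'yaw': np.float64(9.99181514276279), 'width': np.float64(0.024272257494995536), 'top': np.float64(0.03993812901027377), 'sock': array([ 0.59838081, -0.18141712]), 'grip': array([ 0.53929085, -0.19182757]), 'n': 4316}
```

The hard stop was felt: force rose to 13 N at the stiffness of the feet. The lever is level at 0.0822 m (underside plus 52.5 mm), the neck is level, and the arm is clear.

```bash
python3 -c "
from station import ticket
print(ticket.close_job())"
```

```text
the job is handed in; nothing more can be done
None
```

I seated the coupler level on the bracket's ball, pressed its lever down to the hard stop (about 13 N), moved the arm clear and handed the job in at about 51 s. The hand-in gave no verdict.

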